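Hang the recipe card on the rail and hold the bag clip open around its edge

ROBOT

A 6-joint arm with a two-finger parallel gripper is mounted at the origin on the work surface. World frame = base frame: x ahead of the robot, y to its left, z up, the work surface at z = 0. Lengths are in m, angles in degrees, forces in N, time in s.
With the tool pointing down it reaches from about 0.375 to 0.9 m from the base axis. Payload 3.1 kg.
Tool frame: the origin (TCP) lies at the very end of the fingers, on their centre line; the grasp point (between the pads) lies 19 mm behind it; z points along the fingers, y is the line along which they close (so a half turn about z gives the same grasp; the last joint's range is limited). The gripper opens to 87 mm and grips with 3 to 60 N. Pads are 19 mm wide; open, the fingers measure 117 mm over their backs; the gripper's body (75 mm by 190 mm) begins 51 mm behind the grasp point.
Start: joints at [-79.383, 30.224, 82.088, -0, 67.689, -10.227], TCP at [0.222, -0.584, 0.223] pointing down, gripper open.
Joint ranges: [-176.69, 176.69], [-43.24, 126.21], [12.49, 139.97], [-82, 262], [0, 151.66], [-163.58, 163.58]. Speed limits (degrees/s): [159.86, 159.86, 180, 180, 180, 180].

INTERFACE

Orientations are given as a 3x3 rotation matrix whose columns are the frame's x, y, z axes.
In Python, from rig import readout, cams, bot gives the robot as it stands.
- The arm moves only by the shell command python3 -m inch 'ROWS'. ROWS is JSON, a list of rows, each a list of 5 numbers: the shift along the world's x, y, z in cm, then the turn about the world's z in degrees, then the finger opening in cm, from 0 to 8.7. In form: [[dx, dy, dz, twist, fingers], ...]. A call has 1 to 10 rows; each row is the pose to reach, as a shift and turn from the pose commanded when the call began; what a row does not reach only later rows make up. A row lasts 1/12 s, in which the tool goes at most 41.7 mm and 7.16 degrees, less where a joint would pass 70% of its speed; a pose out of reach is approached as far as the arm can. A call with a gripper value outside its range is refused whole. The fingers move at their own pace and stop on an object; the grip force is fixed at half the most. Time passes only in rows, so rows that repeat a pose let the fingers close. It gives the time, the measured TCP pose, the force, the opening and the grip force at its end, in the units of the state.
- readout.read_state(): the state, without advancing time (a new reading comes with each control period).
- cams.capture(name): name is "side" or "top" or "wrist"; returns a dict with "image" (384x512x3 uint8, blue, green, red), "intrinsics" (3x3 intrinsics, pixels), "xyz" and "rotation" of the camera in the world; the wrist camera has in their place "tool_from_camera" (4x4, takes a point from camera to tool coordinates, whose origin is the TCP and whose axes are the flange's). Camera axes: x right, y down, z forward; pixel columns grow to the right and rows downward; lengths in m; the calibration is good to about 2 mm. A picture is of the moment at which its call begins: read the wrist's pose just before it. There is no depth.
- bot.hand_in(): hands the job in; it is judged then, once.
The state is a dict: "time_s": time; "joint_positions": joint angles; "qvel": joint speeds; "tau": joint torques, N m; "position": TCP position; "tcp_rot": TCP orientation; "force": force on the tool from outside, world axes, zero at the start; "moment": the same for the moment, N m; "opening": opening from 0.0 (shut) to 1.0 (fully open); "grasp_force": force on a finger pad.
Only numpy, scipy, OpenCV 4.12 (cv2) and the standard library are available. Lean on these libraries where they do the work, as an engineer would, in place of code of your own. Each camera call takes 0.05 s, during which the arm holds its last target. There are 200 camera calls.

TASK

Hang the white recipe card holder over the wooden rail, sitting level on it with its wide leaf on the robot's side and that leaf's side edge sticking out a little (a centimetre or two) past the rail's free end, and let go of it. Then take the steel bag clip by its handles, squeeze it wide open and hold it gaping around that overhanging upright edge, a bit below the rail, with the edge well inside the open jaws and the clip not pressing on the card, so that I can slip a paper recipe in. Finish like that, still holding the clip open in the air; leave the other things alone.

Things in the scene. Friction and masses are not known exactly. Their poses are not given: they have to be found in the camera images.
- rail: fixed wooden rail: level bar 16 mm wide (x), 20 mm high, top 125 mm above the shelf; one end free, the other on a 30 mm square post with a 90 x 100 mm foot. Origin on the shelf straight below the free end; the bar runs from there along +y, post centre at y = 240 mm (foot y 190 to 290). Its -x side faces the robot.
- rail_end (a point): middle of the top edge of the rail's free end, 125 mm above the shelf; axes as the rail's
- card: rigid white plastic card holder, 80 g: upside-down U standing on two leaves 80 mm high. Wide leaf at x -15 to -12 mm (robot side), 100 mm wide (y); narrow leaf at x 12 to 16, 50 mm wide, centred; 3 mm thick bridge on top, 50 mm wide (y). 24 mm gap, 31 mm thick outside: grip across both leaves below the bridge. Origin mid gap at foot level. Hung, its foot is 45 mm above the shelf; balanced.
- card_edge (a point): point on the upright side edge (-y side) of the wide leaf, 30 mm above the leaf's foot, in the middle of its 3 mm thickness; the edge nearest the rail's free end once hung. Axes as the card's
- clip: steel spring bag clip like a clothes peg, 70 g, lying on its side, 24 mm high (hinge axis z upright). Origin: hinge, at the underside; axes of the first lever. Jaws reach 50 mm along +x, 5 mm thick each, meeting on y = 0 when shut. Handles reach 44 mm along -x, 45 mm over the outsides at the tail when shut, parallel and 22 mm over when fully squeezed. First lever on the +y side, second on -y.
- clip_lever (a joint): opening angle between the clip's levers: 0 shut, 0.5 rad fully open (stop; tips 25 mm apart). Squeezing 32 mm behind the hinge takes about 4 N to start, 13 N to open fully; the spring shuts it when let go. Squeezed evenly each lever turns half, so the mouth stays centred on the shut clip's x axis
- jaw_tip_a (a point): inner face of the first lever's jaw at its tip, mid height (12 mm above the clip's underside); axes of that lever (jaw along x)
- jaw_tip_b (a point): inner face of the second lever's jaw at its tip, mid height; axes of that lever (jaw along x; the opposite jaw towards +y)
- caddy: bystander: fixed steel caddy 160 x 220 x 90 mm high, hinged lid propped open on its far side from the work. Origin under its centre
- mortar: bystander: cast aluminium mortar, 90 mm across, 85 mm high, its pestle leaning in it to 138 mm height. Origin under its centre
- tub: bystander: clear plastic tub with white snap lid, 126 x 96 x 65 mm high. Origin under its centre
- spoon: bystander: wooden masala spoon lying on the shelf
Mind the look-alikes: they are no part of the job. There is more than one size of the card; the one meant has the size given above.

How it is judged:
By the outcome, as a careful person would: the job done as asked, in the order asked, and still so for the second after the job is handed in, while the arm keeps its last pose, push and grip.
It also fails if it takes over 48 s, if anything falls off the work surface, if the arm or the gripper's body presses on something with over 40 N, if the wrist force passes 120 N, or if a joint passes its speed limit or range.

## Working session

There is one attempt and no reset: what is moved stays moved. The work goes in short steps, Python scripts to look and compute and a shell command to move; the robot and the scene stay as the last step left them, time stands still between calls to the robot, and variables do not carry over. Pictures are saved under pics/ and viewed, at most 10 in all, crops included, and the job is handed in when it is done.

```bash
mkdir -p pics; ls; python3 - <<'E'
from rig import readout,cams
import cv2,numpy as np,pickle
s=readout.read_state();print(s['time_s'],s['position'],s['tcp_rot'],s['opening'])
d={}
for n in('top','side','wrist'):
    c=cams.capture(n);d[n]=c;cv2.imwrite(f'pics/{n}0.png',c['image'])
    print(n,{k:np.round(v,4).tolist() for k,v in c.items() if k!='image'})
pickle.dump((s,d),open('c0.pkl','wb'))
E
```

```text
pics
0.0 [ 0.2222878  -0.58335803  0.22159062] [[ 9.34544493e-01  3.55846061e-01 -4.13473337e-04]
 [ 3.55846124e-01 -9.34542237e-01  2.08412938e-03]
 [ 3.55220936e-04 -2.09484452e-03 -9.99997743e-01]] 0.9958280971951771
top {'intrinsics': [[455.4841, 0.0, 255.9749], [0.0, 455.4841, 191.7372], [0.0, 0.0, 1.0]], 'xyz': [0.3757, -0.0112, 1.4015], 'rotation': [[-0.0249, -0.9859, 0.1652], [-0.9996, 0.0267, 0.0086], [-0.0129, -0.1649, -0.9862]]}
side {'intrinsics': [[365.0591, 0.0, 257.1016], [0.0, 365.0591, 187.2814], [0.0, 0.0, 1.0]], 'xyz': [0.3067, 0.6532, 0.9531], 'rotation': [[-0.916, -0.3109, 0.2537], [-0.401, 0.686, -0.6072], [0.0147, -0.6579, -0.753]]}
wrist {'intrinsics': [[320.7438, 0.0, 254.2808], [0.0, 320.7438, 187.7786], [0.0, 0.0, 1.0]], 'tool_from_camera': [[0.0003, -0.9624, -0.2715, 0.0744], [1.0, 0.0001, 0.0008, -0.0004], [-0.0008, -0.2715, 0.9624, -0.1617], [0.0, 0.0, 0.0, 1.0]]}
```

View pics/top0.png

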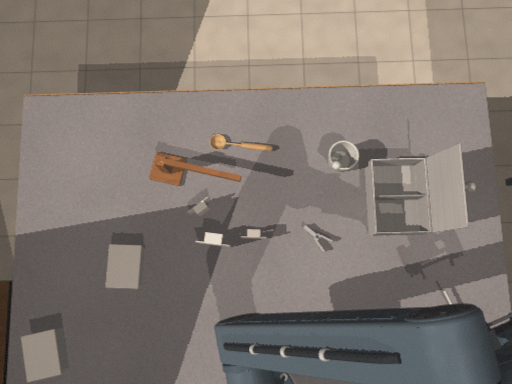

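View pics/side0.png

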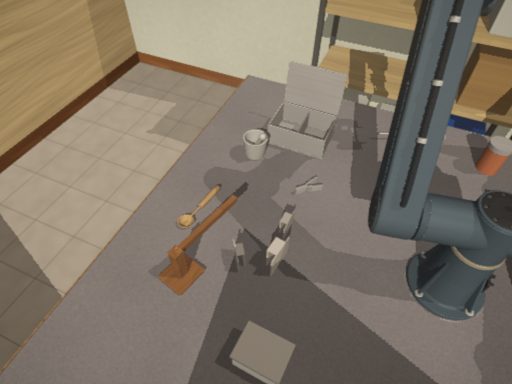

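The top view (image up = +x, left = +y) shows the rail from its free end at (240,178) to its post at (168,165). The card candidates are at (213,240), (254,233) and (200,208), the clip is near (318,237) and something thin is near (447,297). I'll enlarge it to check the look-alikes.

```bash
cat > h.py <<'E'
import numpy as np,cv2,pickle
def ray(c,uv,s=None):
    K=np.array(c['intrinsics'])
    d=np.linalg.inv(K)@np.array([uv[0],uv[1],1.])
    if 'xyz' in c: return np.array(c['xyz']),np.array(c['rotation'])@d
    T=np.array(c['tool_from_camera']);R=np.array(s['tcp_rot']);p=np.array(s['position'])
    return p+R@T[:3,3],R@T[:3,:3]@d
def onz(c,uv,z,s=None):
    o,d=ray(c,uv,s);return o+d*(z-o[2])/d[2]
def proj(c,P,s=None):
    if 'xyz' in c: R=np.array(c['rotation']);o=np.array(c['xyz'])
    else:
        T=np.array(c['tool_from_camera']);Rt=np.array(s['tcp_rot']);R=Rt@T[:3,:3];o=np.array(s['position'])+Rt@T[:3,3]
    q=R.T@(np.array(P)-o);k=np.array(c['intrinsics'])@q;return k[:2]/k[2]
E
python3 - <<'E'
from h import *
s,d=pickle.load(open('c0.pkl','rb'));t=d['top']
im=t['image'][150:260,140:340];cv2.imwrite('pics/topc.png',cv2.resize(im,None,fx=4,fy=4,interpolation=cv2.INTER_CUBIC))
w=d['wrist']['image'];a=t['image'][240:320,390:490]
cv2.imwrite('pics/sidec.png',cv2.resize(d['side']['image'][160:290,150:340],None,fx=4,fy=4,interpolation=cv2.INTER_CUBIC))
for n,uv,z in [('railend',(240,178),.125),('railpost',(168,163),.125),('cardA L',(196,244),.08),('cardA R',(230,244),.08),('cardB L',(240,238),.08),('B R',(267,238),.08),('C',(200,207),.08),('clip tip',(331,240),.024),('clip hinge',(318,237),.024),('thin',(447,297),.02)]: print(n,onz(t,uv,z).round(3))
E
```

```text
railend [0.631 0.045 0.125]
railpost [0.68  0.251 0.125]
cardA L [0.449 0.178 0.08 ]
cardA R [0.446 0.079 0.08 ]
cardB L [0.463 0.05  0.08 ]
B R [ 0.461 -0.028  0.08 ]
C [0.556 0.165 0.08 ]
clip tip [ 0.453 -0.221  0.024]
clip hinge [ 0.463 -0.182  0.024]
thin [ 0.278 -0.554  0.02 ]
```

View pics/topc.png

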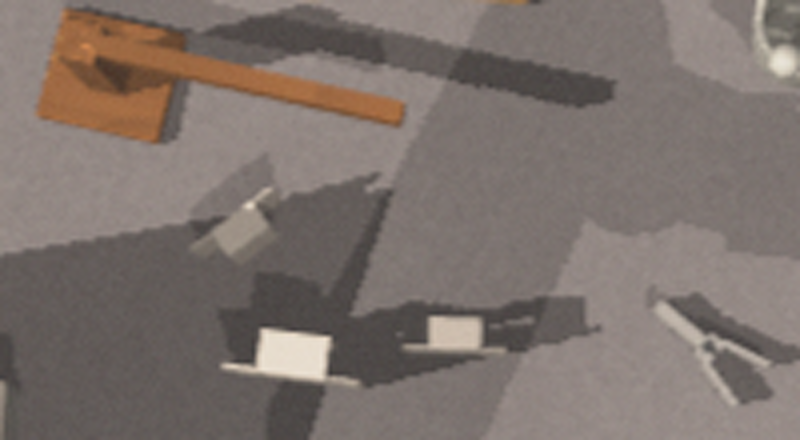

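View pics/sidec.png

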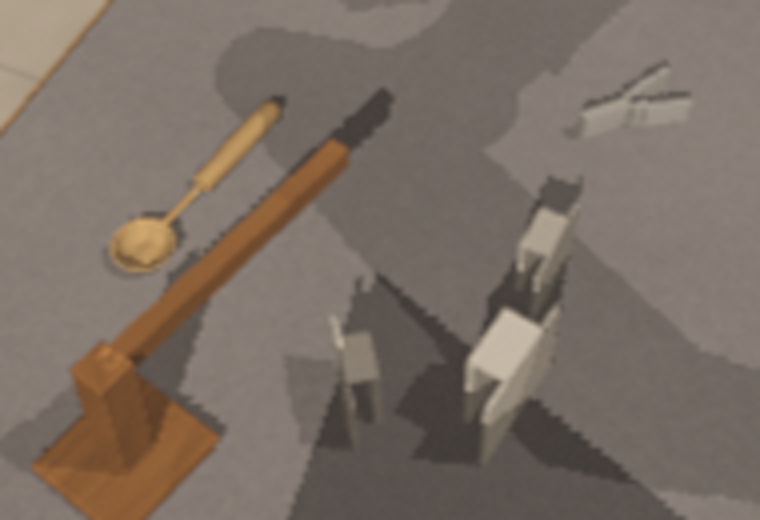

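The 4x top crop shows card A as the widest: its leaf runs from (221,366) to (360,383), which gives about 100 mm, so it is the target. B is about 78 mm and C is grey. The rail end is at (403,113). The clip's jaws point to (655,300) from a hinge at (708,345), and its handles go to the lower right. The side crop agrees, with A's wide leaf on the robot's side.

```bash
python3 - <<'E'
from h import *
s,d=pickle.load(open('c0.pkl','rb'));t=d['top']
o=lambda U,z:onz(t,(140+(U[0]+.5)/4-.5,150+(U[1]+.5)/4-.5),z)
for n,a,b,z in [('leafA',(221,366),(360,383),.08),('bridge diag',(257,328),(329,381),.083),('bridge diag2',(331,334),(257,375),.083),('leafB',(404,347),(505,351),.08),('clip jaw->hinge',(656,303),(708,345),.024),('handles',(769,362),(737,401),.024),('rail end corners',(405,102),(402,124),.125),('rail side far',(405,102),(180,55),.125)]:
    p,q=o(a,z),o(b,z);e=q-p;print(n,p.round(4),q.round(4),'mid',((p+q)/2).round(4),'len',np.linalg.norm(e).round(4),'ang',np.degrees(np.arctan2(e[1],e[0])).round(1))
E
```

```text
leafA [0.4569 0.1808 0.08  ] [0.4421 0.0803 0.08  ] mid [0.4495 0.1306 0.08  ] len 0.1015 ang -98.4
bridge diag [0.4835 0.1542 0.083 ] [0.444  0.1024 0.083 ] mid [0.4637 0.1283 0.083 ] len 0.0651 ang -127.4
bridge diag2 [0.4778 0.1006 0.083 ] [0.4496 0.1544 0.083 ] mid [0.4637 0.1275 0.083 ] len 0.0607 ang 117.6
leafB [0.4672 0.0481 0.08  ] [ 0.4625 -0.0249  0.08  ] mid [0.4648 0.0116 0.08  ] len 0.0731 ang -93.7
clip jaw->hinge [ 0.4994 -0.1407  0.024 ] [ 0.4667 -0.1784  0.024 ] mid [ 0.483  -0.1596  0.024 ] len 0.0499 ang -130.9
handles [ 0.4528 -0.2236  0.024 ] [ 0.4243 -0.1982  0.024 ] mid [ 0.4386 -0.2109  0.024 ] len 0.0382 ang 138.2
rail end corners [0.6388 0.042  0.125 ] [0.6229 0.0444 0.125 ] mid [0.6308 0.0432 0.125 ] len 0.0161 ang 171.3
rail side far [0.6388 0.042  0.125 ] [0.6778 0.2032 0.125 ] mid [0.6583 0.1226 0.125 ] len 0.1658 ang 76.4
```

```bash
python3 -m inch '[[4,2,3,7,8.7],[6,6,4,14,8.7],[8,10,4,21,8.7],[10,14,4,28,8.7],[12,18,4,35,8.7],[14,22,4,42,8.7],[16,26,4,49,8.7],[18,30,4,56,8.7],[19,34,4,62,8.7],[20,38,4,62,8.7]]'
```

```text
time_s: 0.98
position: [0.4145, -0.2315, 0.2625]
tcp_rot: [[0.121, 0.993, 0.0], [0.993, -0.121, -0.0], [-0.0, 0.0, -1.0]]
force: [-0.0, -0.6, -0.3]
opening: 1.0
grasp_force: 0.0
```

```bash
python3 -m inch '[[1,4,0,-1.5,8.7],[1.5,8,0,-1.5,8.7],[2,12,0,-1.5,8.7],[2.5,16,0,-1.5,8.7],[3,20,0,-1.5,8.7],[3.5,24,0,-1.5,8.7],[4,28,0,-1.5,8.7],[4,31,0,-1.5,8.7],[4,33,0,-1.5,8.7],[4,33,0,-1.5,8.7]]'; python3 -m inch '[[0,0,0,0,8.7],[0,0,0,0,8.7]]'
python3 - <<'E'
from h import *
from rig import readout,cams
s=readout.read_state();c=cams.capture('wrist');pickle.dump((s,c),open('w1.pkl','wb'))
cv2.imwrite('pics/w1.png',cv2.resize(c['image'],None,fx=1.5,fy=1.5))
E
```

```text
time_s: 1.82
position: [0.4531, 0.1002, 0.2624]
tcp_rot: [[0.146, 0.989, -0.001], [0.989, -0.146, 0.001], [0.001, -0.001, -1.0]]
force: [1.0, 0.2, -0.1]
opening: 1.003
grasp_force: 0.0
time_s: 1.98
position: [0.4537, 0.0962, 0.2624]
tcp_rot: [[0.15, 0.989, -0.0], [0.989, -0.15, -0.001], [-0.001, -0.0, -1.0]]
force: [-0.4, 0.2, 1.0]
opening: 1.003
grasp_force: 0.0
```

View pics/w1.png

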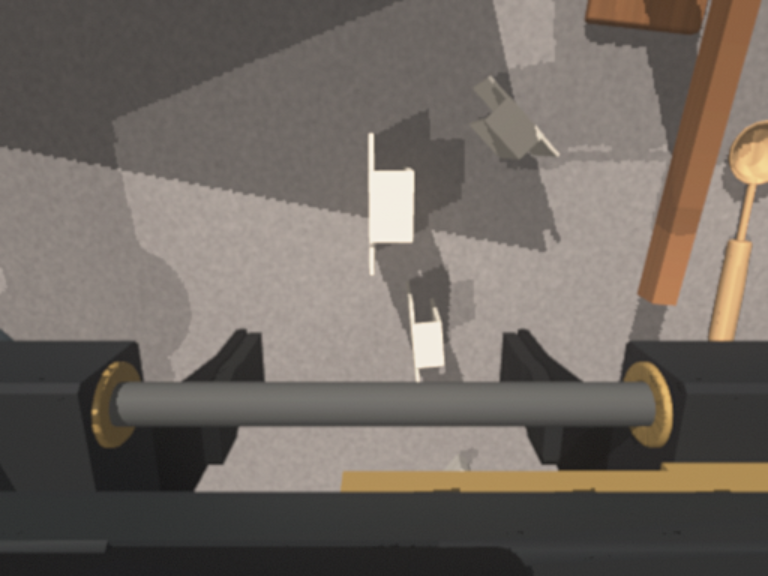

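The wrist view (1.5x) shows target card A with its leaf from (370,133) to (372,275) and its bridge from (371,170) to (414,243). The rail's free top edge runs from (639,296) to (677,304).

```bash
python3 - <<'E'
from h import *
s,c=pickle.load(open('w1.pkl','rb'))
o=lambda U,z:onz(c,((U[0]+.5)/1.5-.5,(U[1]+.5)/1.5-.5),z,s)
im=c['image'].astype(int)
m=((im.min(2)>200)).astype(np.uint8);n,l,st,ce=cv2.connectedComponentsWithStats(m)
for i in range(1,n):
    if st[i,4]>60: print(st[i],cv2.minAreaRect(np.argwhere(l==i)[:,::-1].astype(np.float32)))
for n,a,b,z in [('leaf',(370.5,275),(371,133),.08),('bridge d',(371,170),(414,243),.083),('d2',(371,243),(414,170),.083),('railend',(639,296),(677,304),.125),('rail robot edge',(639,296),(708,8),.125),('rail far edge',(677,304),(760,8),.125)]:
    p,q=o(a,z),o(b,z);e=q-p;print(n,p.round(4),q.round(4),'mid',((p+q)/2).round(4),'len',np.linalg.norm(e).round(4),'ang',np.degrees(np.arctan2(e[1],e[0])).round(1))
print(s['position'])
E
```

```text
[ 246   89   30   73 1432] ((260.5, 125.0), (72.0, 29.0), 90.0)
[273 201  23  44 568] ((284.36065673828125, 221.96719360351562), (43.63823318481445, 19.012508392333984), 84.80557250976562)
leaf [0.4429 0.0803 0.08  ] [0.4589 0.1795 0.08  ] mid [0.4509 0.1299 0.08  ] len 0.1005 ang 80.8
bridge d [0.4552 0.1553 0.083 ] [0.4778 0.1    0.083 ] mid [0.4665 0.1276 0.083 ] len 0.0597 ang -67.7
d2 [0.4472 0.1046 0.083 ] [0.4845 0.1508 0.083 ] mid [0.4659 0.1277 0.083 ] len 0.0594 ang 51.0
railend [0.6165 0.0519 0.125 ] [0.641  0.0426 0.125 ] mid [0.6288 0.0472 0.125 ] len 0.0262 ang -20.7
rail robot edge [0.6165 0.0519 0.125 ] [0.6554 0.2158 0.125 ] mid [0.6359 0.1338 0.125 ] len 0.1685 ang 76.6
rail far edge [0.641  0.0426 0.125 ] [0.684  0.2114 0.125 ] mid [0.6625 0.127  0.125 ] len 0.1742 ang 75.7
[0.45372919 0.09622479 0.2624074 ]
```

```bash
python3 -m inch '[[1.1,3.2,0,-0.2,8.7],[1.1,3.2,-3,-0.2,8.7],[1.1,3.2,-6,-0.2,8.7],[1.1,3.2,-9,-0.2,8.7],[1.1,3.2,-12,-0.2,8.7],[1.1,3.2,-15,-0.2,8.7],[1.1,3.2,-18,-0.2,8.7],[1.1,3.2,-20,-0.2,8.7],[1.1,3.2,-21.7,-0.2,8.7],[1.1,3.2,-21.7,-0.2,8.7]]'; python3 -m inch '[[0,0,0,0,8.7],[0,0,0,0,3.5],[0,0,0,0,2.5],[0,0,0,0,2.5],[0,0,0,0,2.5],[0,0,0,0,2.5],[0,0,0,0,2.5],[0,0,0,0,2.5],[0,0,0,0,2.5],[0,0,0,0,2.5]]'
```

```text
time_s: 2.87
position: [0.4633, 0.1271, 0.0427]
tcp_rot: [[0.157, 0.988, -0.006], [0.988, -0.157, -0.0], [-0.001, -0.006, -1.0]]
force: [0.4, 0.8, -0.3]
opening: 0.997
grasp_force: 0.0
time_s: 3.7
position: [0.4648, 0.1288, 0.0456]
tcp_rot: [[0.154, 0.988, -0.0], [0.988, -0.154, -0.0], [-0.0, -0.0, -1.0]]
force: [0.1, -0.1, 0.3]
opening: 0.402
grasp_force: 0.0
```

```bash
python3 -m inch '[[0,0,0,0,2.5],[0,0,0,0,2.5],[0,0,0,0,2.5],[0,0,0,0,2.5],[0,0,0,0,2.5]]'; python3 -m inch '[[0,0,3,0,2.5],[0,0,6,0,2.5],[0,0,9,0,2.5],[0,0,12,0,2.5],[0,0,13,-4.7,2.5],[0,0,13,-4.7,2.5],[0,0,13,-4.7,2.5]]'
python3 - <<'E'
from h import *
from rig import readout,cams
s=readout.read_state();c=cams.capture('wrist');t=cams.capture('top');pickle.dump((s,c,t),open('w2.pkl','wb'))
a=cv2.resize(t['image'][140:260,140:270],None,fx=4,fy=4,interpolation=cv2.INTER_CUBIC)
cv2.imwrite('pics/w2.png',a)
print(proj(t,s['position']))
E
```

```text
time_s: 4.12
position: [0.4649, 0.1288, 0.0455]
tcp_rot: [[0.154, 0.988, 0.0], [0.988, -0.154, 0.0], [0.0, 0.0, -1.0]]
force: [1.1, 0.1, 0.1]
opening: 0.355
grasp_force: 30.0
time_s: 4.7
position: [0.4647, 0.1287, 0.1757]
tcp_rot: [[0.233, 0.973, 0.001], [0.973, -0.233, -0.0], [0.0, 0.001, -1.0]]
force: [-0.2, -0.5, -1.0]
opening: 0.357
grasp_force: 30.0
[209.02805599 235.6774891 ]
```

View pics/w2.png

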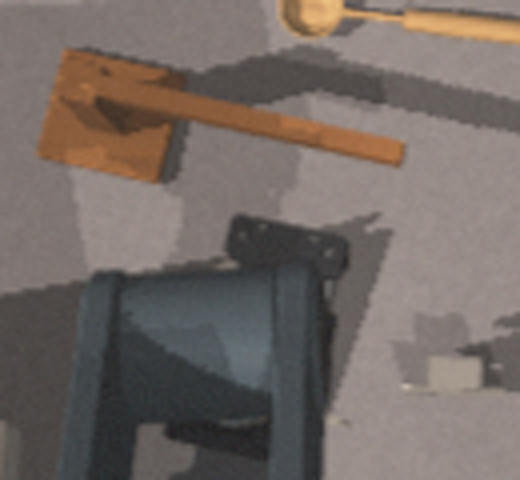

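The top view shows the rail with its free end at (403,152) and the arm over card A's old place. The opening of 31 mm confirms the grip. Next I move above the rail to check alignment with the wrist camera.

```bash
python3 -m inch '[[1,0,2,0,2.5],[4,-1,3,0,2.5],[7.5,-2,3,0,2.5],[11,-3,3,0,2.5],[14,-4,3,0,2.5],[16.5,-5,3,0,2.5],[17.6,-5,3,0,2.5],[17.6,-5,3,0,2.5],[17.6,-5,3,0,2.5],[17.6,-5,3,0,2.5]]'
python3 - <<'E'
from h import *
from rig import readout,cams
s=readout.read_state();c=cams.capture('wrist');pickle.dump((s,c),open('w3.pkl','wb'))
cv2.imwrite('pics/w3.png',cv2.resize(c['image'],None,fx=1.5,fy=1.5))
im=c['image'].astype(int);m=(im[:,:,2]-im[:,:,0]>40)
for r in range(0,260,12):
    k=np.flatnonzero(m[r,150:380]);print(r,(k.min()+150,k.max()+150,len(k)) if len(k) else None)
print(s['position'],s['tcp_rot'][:,1])
E
```

```text
time_s: 5.63
position: [0.6387, 0.0792, 0.2037]
tcp_rot: [[0.234, 0.972, -0.005], [0.972, -0.234, 0.0], [-0.001, -0.005, -1.0]]
force: [0.3, -0.4, -1.1]
opening: 0.358
grasp_force: 30.0
0 (np.int64(216), np.int64(305), 90)
12 (np.int64(217), np.int64(304), 88)
24 (np.int64(250), np.int64(273), 24)
36 (np.int64(250), np.int64(273), 24)
48 (np.int64(250), np.int64(273), 24)
60 (np.int64(250), np.int64(272), 23)
72 (np.int64(250), np.int64(272), 23)
84 (np.int64(250), np.int64(374), 43)
96 (np.int64(250), np.int64(379), 55)
108 (np.int64(250), np.int64(379), 56)
120 (np.int64(249), np.int64(379), 51)
132 (np.int64(249), np.int64(371), 28)
144 (np.int64(249), np.int64(371), 28)
156 (np.int64(249), np.int64(371), 28)
168 (np.int64(249), np.int64(371), 27)
180 (np.int64(249), np.int64(376), 37)
192 (np.int64(249), np.int64(376), 38)
204 (np.int64(249), np.int64(377), 37)
216 (np.int64(249), np.int64(376), 35)
228 None
240 None
252 (np.int64(177), np.int64(333), 18)
[0.63865674 0.07915655 0.20373412] [ 0.97232066 -0.23359988 -0.00486102]
```

View pics/w3.png

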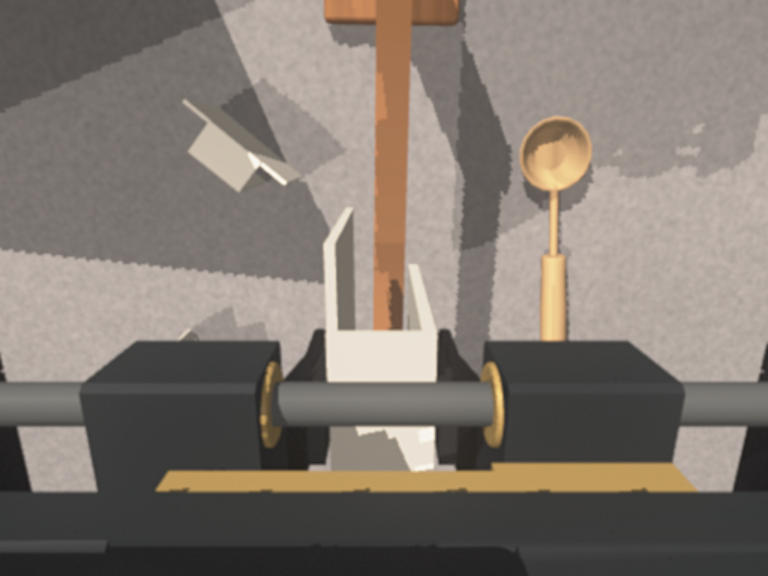

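The wrist view (1.5x) shows the card in the gripper, with its bridge front edge from (328,331) to (438,331). The rail runs down between the leaves at columns 374–410, so the offset can be computed directly.

```bash
python3 - <<'E'
from h import *
s,c=pickle.load(open('w3.pkl','rb'));im=c['image'].astype(int)
R=np.array(s['tcp_rot']);p=np.array(s['position'])
tl=lambda uv,z:(R.T@(onz(c,uv,z,s)-p))*1000
m=(im[:,:,2]-im[:,:,0]>40)
L=[];Q=[]
for r in (30,60,90,120,150,180,200,210):
    k=np.flatnonzero(m[r,240:276])+240
    a,b=tl((k.min()-.5,r),.125),tl((k.max()+.5,r),.125);print(r,k.min(),k.max(),a.round(1)[:2],b.round(1)[:2],'mid',((a+b)/2).round(2)[1])
zt=p[2]-.0455+.083
for u in (328,438): print('bridge',tl(((u+.5)/1.5-.5,(331.5)/1.5-.5),zt).round(1))
# leaves tops
print('leaf corner',tl((325/1.5,243/1.5),zt-.003).round(1))
w=im.min(2)
print(im[225,210:300].min(1))
E
```

```text
30 250 273 [118.9  -3.3] [118.9  13.1] mid 4.88
60 250 272 [99.7 -3.4] [99.7 12.7] mid 4.65
90 250 272 [79.6 -3.5] [79.6 13. ] mid 4.77
120 249 271 [58.5 -4.3] [58.5 12.6] mid 4.16
150 249 270 [36.3 -4.4] [36.3 12.2] mid 3.9
180 249 269 [13.  -4.5] [13.  11.7] mid 3.62
200 249 267 [-3.3 -4.6] [-3.3 10.4] mid 2.9
210 249 267 [-11.6  -4.6] [-11.6  10.5] mid 2.93
bridge [ 25.4 -14.9 -37.4]
bridge [ 25.5  15.5 -37.6]
leaf corner [ 49.5 -15.2 -34.5]
[ 50  54  52  51  49  56 105 172 212 216 214 213 213 214 213 213 214 214
 214 214 213 214 214 213 214 214 214 213 214 214 213 214 213 214 214 214
 214 214 214 214 213 214 213 214 214 214 214 214 214 214 214 214 214 214
 214 214 214 214 214 214 213 214 214 213 214 214 214 213 213 213 214 214
 213 214 213 214 213 214 215 216 204 157  82  44  48  50  51  55  51  51]
```

```bash
python3 -m inch '[[0,0,0,0,2.5],[0,0,0,0,2.5]]'
```

```text
time_s: 5.85
position: [0.6399, 0.0792, 0.2056]
tcp_rot: [[0.234, 0.972, -0.001], [0.972, -0.234, 0.0], [-0.0, -0.001, -1.0]]
force: [0.2, 0.9, -0.3]
opening: 0.353
grasp_force: 30.0
```

```bash
python3 -m inch '[[0.23,-0.06,0,-0.6,2.5],[0.23,-0.06,0,-0.6,2.5],[0.23,-0.06,-1.5,-0.6,2.5],[0.23,-0.06,-3,-0.6,2.5],[0.23,-0.06,-4,-0.6,2.5],[0.23,-0.06,-4,-0.6,2.5]]'; python3 -m inch '[[0,0,-1,0,2.5],[0,0,-2,0,2.5],[0,0,-3,0,2.5],[0,0,-4.5,0,2.5],[0,0,-6,0,2.5],[0,0,-6.8,0,2.5],[0,0,-6.8,0,2.5]]'
```

```text
time_s: 6.35
position: [0.6413, 0.0782, 0.1631]
tcp_rot: [[0.245, 0.97, -0.005], [0.97, -0.245, 0.0], [-0.001, -0.005, -1.0]]
force: [0.5, 0.2, -0.9]
opening: 0.354
grasp_force: 30.0
time_s: 6.93
position: [0.6414, 0.0782, 0.095]
tcp_rot: [[0.245, 0.97, -0.005], [0.97, -0.245, 0.0], [-0.001, -0.005, -1.0]]
force: [0.7, -0.0, -1.2]
opening: 0.353
grasp_force: 30.0
```

```bash
python3 -m inch '[[0,0,0,0,2.5],[0,0,-0.2,0,2.5],[0,0,-0.2,0,2.5]]'; python3 -m inch '[[0,0,-0.15,0,2.5],[0,0,-0.3,0,2.5],[0,0,-0.3,0,2.5],[0,0,-0.3,0,2.5]]'
```

```text
time_s: 7.18
position: [0.6438, 0.0781, 0.0962]
tcp_rot: [[0.245, 0.97, 0.002], [0.97, -0.245, -0.0], [0.0, 0.002, -1.0]]
force: [0.3, 0.5, -0.6]
opening: 0.355
grasp_force: 30.0
time_s: 7.52
position: [0.6431, 0.0782, 0.0927]
tcp_rot: [[0.245, 0.97, 0.0], [0.97, -0.245, -0.0], [0.0, 0.0, -1.0]]
force: [-0.8, -0.2, -1.6]
opening: 0.353
grasp_force: 30.0
```

```bash
python3 -m inch '[[-0.08,0,-0.1,0,2.5],[-0.08,0,-0.2,0,2.5],[-0.08,0,-0.25,0,2.5],[-0.08,0,-0.25,0,2.5],[-0.08,0,-0.25,0,2.5]]'
```

```text
time_s: 7.93
position: [0.6423, 0.0782, 0.0905]
tcp_rot: [[0.245, 0.97, -0.0], [0.97, -0.245, -0.0], [-0.0, -0.0, -1.0]]
force: [-1.0, 0.7, 3.9]
opening: 0.355
grasp_force: 30.0
```

```bash
python3 -m inch '[[0,0,0,0,4.5],[0,0,0,0,7],[0,0,0,0,7],[0,0,0,0,7],[0,0,0,0,7],[0,0,0,0,7],[0,0,0,0,7]]'; python3 -m inch '[[0,0,1,0,8],[0,0,3,0,8],[0,0,6,0,8],[0,0,9,0,8.7],[0,0,12,0,8.7],[0,0,14,0,8.7],[0,0,14,0,8.7],[0,0,14,0,8.7]]'
python3 - <<'E'
from h import *
from rig import readout,cams
s=readout.read_state();c=cams.capture('wrist');t=cams.capture('side');pickle.dump((s,c,t),open('w4.pkl','wb'))
a=c['image'];b=cv2.resize(t['image'][180:310,150:300],(443,384),interpolation=cv2.INTER_CUBIC)
cv2.imwrite('pics/w4.png',cv2.resize(np.hstack([a,b]),None,fx=.837,fy=.837,interpolation=cv2.INTER_AREA))
E
```

```text
time_s: 8.52
position: [0.6423, 0.0782, 0.0899]
tcp_rot: [[0.245, 0.97, -0.0], [0.97, -0.245, -0.0], [-0.0, -0.0, -1.0]]
force: [1.0, -0.3, 0.5]
opening: 0.766
grasp_force: 0.0
time_s: 9.18
position: [0.6432, 0.0781, 0.2322]
tcp_rot: [[0.244, 0.97, 0.004], [0.97, -0.244, -0.0], [0.001, 0.004, -1.0]]
force: [0.0, -0.3, 0.2]
opening: 0.995
grasp_force: 0.0
```

View pics/w4.png

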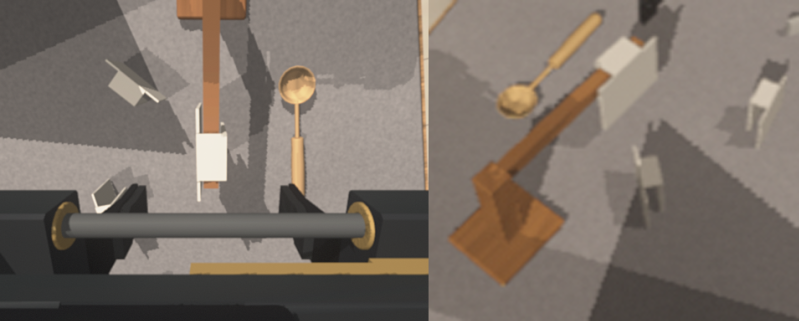

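The card hangs on the rail. In the left (wrist) view its bridge is at (211,157), the leaf's free edge is at (199,200) and the rail end is at (210,188), so the leaf sticks out past the rail. Next I measure it.

```bash
python3 - <<'E'
from h import *
s,c,t=pickle.load(open('w4.pkl','rb'));im=c['image'].astype(int)
o=lambda uv,z:onz(c,uv,z,s)
w=(im.min(2)>170);w[250:]=0;w[:,:225]=0;w[:,285:]=0
rg=(im[:,:,2]-im[:,:,0]>40);rg[240:]=0;rg[:,:235]=0;rg[:,275:]=0
for r in range(115,245,6):
    k=np.flatnonzero(w[r]);q=np.flatnonzero(rg[r]);print(r,(k.min(),k.max()) if len(k) else'',(q.min(),q.max()) if len(q) else '')
wr=np.argwhere(w[:,:240]);print('leaf rows',wr[:,0].min(),wr[:,0].max());rr=np.argwhere(rg);print('rail end row',rr[:,0].max())
np.set_printoptions(precision=4,suppress=True)
vb=wr[:,0].max()+.5;u=np.mean(np.flatnonzero(w[int(vb)-4,:245]))
e=o((u,vb),.125);r=o((250,rr[:,0].max()+.5),.125);tp=o((235,wr[:,0].min()-.5),.125)
print('edge',e,'rail end',r,'leaf far',tp,'TCP',s['position'])
E
```

```text
115  (np.int64(242), np.int64(261))
121  (np.int64(242), np.int64(261))
127 (np.int64(235), np.int64(237)) (np.int64(242), np.int64(261))
133 (np.int64(233), np.int64(237)) (np.int64(242), np.int64(261))
139 (np.int64(233), np.int64(237)) (np.int64(242), np.int64(261))
145 (np.int64(234), np.int64(237)) (np.int64(242), np.int64(261))
151 (np.int64(234), np.int64(237)) (np.int64(242), np.int64(261))
157 (np.int64(234), np.int64(237)) (np.int64(243), np.int64(261))
163 (np.int64(234), np.int64(270)) 
169 (np.int64(234), np.int64(270)) 
175 (np.int64(234), np.int64(270)) 
181 (np.int64(234), np.int64(270)) 
187 (np.int64(234), np.int64(270)) 
193 (np.int64(234), np.int64(270)) 
199 (np.int64(234), np.int64(270)) 
205 (np.int64(234), np.int64(270)) 
211 (np.int64(235), np.int64(270)) 
217 (np.int64(236), np.int64(238)) (np.int64(244), np.int64(260))
223 (np.int64(235), np.int64(238)) (np.int64(243), np.int64(260))
229 (np.int64(235), np.int64(238)) 
235 (np.int64(235), np.int64(239)) 
241  
leaf rows 123 240
rail end row 225
edge [0.6157 0.0322 0.125 ] rail end [0.6309 0.0435 0.125 ] leaf far [0.6415 0.1349 0.125 ] TCP [0.6432 0.0781 0.2322]
```

Overhang measures about 15 mm. Now to the clip.

```bash
python3 -m inch '[[-2,-3,1,-5,8.7],[-4,-6,1,-10,8.7],[-6.5,-9,1,-15,8.7],[-9,-12,1,-20,8.7],[-11,-15.5,1,-25,8.7],[-13.5,-19,1,-26.8,8.7],[-16,-22.5,1,-26.8,8.7],[-18,-26,0,-26.8,8.7],[-19.8,-28.1,0,-26.8,8.7],[-19.8,-28.1,0,-26.8,8.7]]'; python3 -m inch '[[0,0,-2,0,8.7],[0,0,-4,0,8.7],[0,0,-4,0,8.7],[0,0,-4,0,8.7]]'
python3 - <<'E'
from h import *
from rig import readout,cams
s=readout.read_state();c=cams.capture('wrist');pickle.dump((s,c),open('w5.pkl','wb'))
cv2.imwrite('pics/w5.png',cv2.resize(c['image'],None,fx=1.5,fy=1.5));print(s['position'],s['tcp_rot'][:,0])
E
```

```text
time_s: 10.12
position: [0.4403, -0.2058, 0.228]
tcp_rot: [[0.66, 0.752, -0.006], [0.752, -0.66, 0.002], [-0.003, -0.005, -1.0]]
force: [0.4, -0.1, 0.0]
opening: 0.999
grasp_force: 0.0
time_s: 10.45
position: [0.4434, -0.2015, 0.1885]
tcp_rot: [[0.655, 0.755, -0.004], [0.755, -0.655, 0.003], [-0.0, -0.005, -1.0]]
force: [-0.2, -0.0, -0.3]
opening: 1.001
grasp_force: 0.0
[ 0.44335006 -0.20149206  0.18852532] [ 6.55257240e-01  7.55405815e-01 -6.96144630e-05]
```

View pics/w5.png

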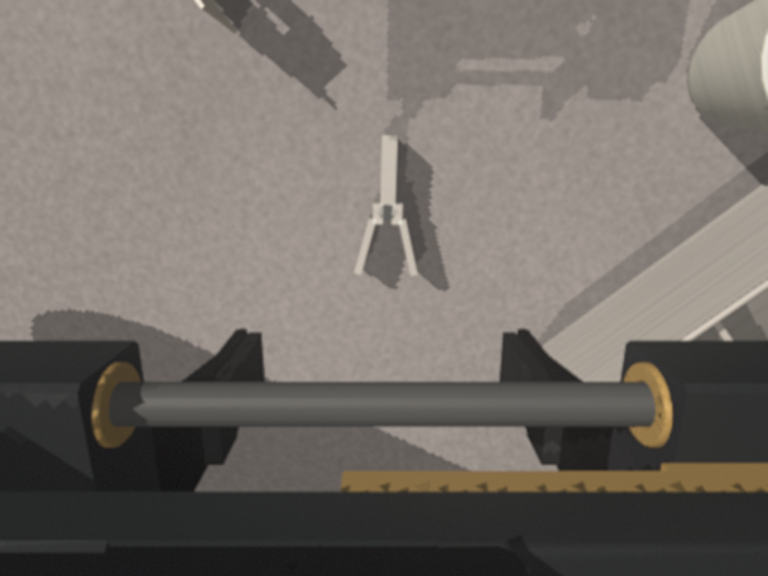

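The wrist view (1.5x) shows the clip with jaw tip at (389,135), hinge at (387,214) and tails at (359,273) and (413,273). It is nearly aligned with the tool. The caddy edge is at the lower right, so I check its clearance too.

```bash
python3 - <<'E'
from h import *
s,c=pickle.load(open('w5.pkl','rb'));_,d=pickle.load(open('c0.pkl','rb'))
np.set_printoptions(precision=4,suppress=True)
o=lambda U,z=.024:onz(c,((U[0]+.5)/1.5-.5,(U[1]+.5)/1.5-.5),z,s)
tip,h,a,b=o((389,134)),o((387,214)),o((357,274)),o((415,274))
m=(a+b)/2;e=tip-m;print('tip',tip,'hinge',h,'tails',a,b,'mid',m,'lens',np.linalg.norm(tip-h),np.linalg.norm(h-m),np.linalg.norm(a-b),'ang',np.degrees(np.arctan2(e[1],e[0])))
n=e/np.linalg.norm(e);g=tip-n*.083;print('grip',g,'delta cm',(g-s['position'])*100)
for uv in [(367,236),(369,158)]: print('caddy',onz(d['top'],uv,.09))
E
```

```text
tip [ 0.5    -0.1419  0.024 ] hinge [ 0.4652 -0.1804  0.024 ] tails [ 0.4218 -0.1984  0.024 ] [ 0.4526 -0.225   0.024 ] mid [ 0.4372 -0.2117  0.024 ] lens 0.0518405712335906 0.042055807721474894 0.04067773078395711 ang 48.02684277435232
grip [ 0.4445 -0.2036  0.024 ] delta cm [  0.1124  -0.2152 -16.4525]
caddy [ 0.4583 -0.3144  0.09  ]
caddy [ 0.6871 -0.3352  0.09  ]
```

```bash
python3 -m inch '[[0.1,-0.2,-2,-0.5,8.7],[0.1,-0.2,-5,-0.5,8.7],[0.1,-0.2,-8,-0.5,8.7],[0.1,-0.2,-11,-0.5,8.7],[0.1,-0.2,-14,-0.5,8.7],[0.1,-0.2,-16,-0.5,8.7],[0.1,-0.2,-16.8,-0.5,8.7],[0.1,-0.2,-16.8,-0.5,8.7],[0.1,-0.2,-16.8,-0.5,8.7],[0.1,-0.2,-16.8,-0.5,8.7]]'
```

```text
time_s: 11.33
position: [0.4465, -0.2055, 0.0234]
tcp_rot: [[0.662, 0.75, 0.002], [0.75, -0.662, -0.002], [0.0, 0.003, -1.0]]
force: [0.2, -0.1, 0.1]
opening: 0.997
grasp_force: 0.0
```

```bash
python3 -m inch '[[-0.2,0.2,-0.6,0,8.7],[-0.2,0.2,-1.2,0,8.7],[-0.2,0.2,-1.7,0,8.7],[-0.2,0.2,-1.9,0,8],[-0.2,0.2,-1.9,0,6],[-0.2,0.2,-1.9,0,5]]'
```

```text
time_s: 11.83
position: [0.4432, -0.2028, 0.0028]
tcp_rot: [[0.662, 0.749, -0.0], [0.749, -0.662, 0.0], [-0.0, -0.0, -1.0]]
force: [-0.3, -0.3, -0.6]
opening: 0.852
grasp_force: 0.0
```

```bash
python3 -m inch '[[0.12,-0.08,0.1,0,5],[0.12,-0.08,0.1,0,4.6],[0.12,-0.08,0.1,0,2],[0.12,-0.08,0.1,0,1.5],[0.12,-0.08,0.1,0,1.5],[0.12,-0.08,0.1,0,1.5],[0.12,-0.08,0.1,0,1.5],[0.12,-0.08,0.1,0,1.5],[0.12,-0.08,0.1,0,1.5],[0.12,-0.08,0.1,0,1.5]]'; python3 -m inch '[[0,0,0,0,1.5],[0,0,0,0,1.5],[0,0,0,0,1.5],[0,0,0,0,1.5],[0,0,0,0,1.5],[0,0,0,0,1.5]]'
python3 - <<'E'
from h import *
from rig import readout,cams
s=readout.read_state();c=cams.capture('wrist');pickle.dump((s,c),open('w6.pkl','wb'))
cv2.imwrite('pics/w6.png',c['image'][60:,100:420]);print(s['position'],s['opening']*87)
E
```

```text
time_s: 12.67
position: [0.4447, -0.2038, 0.0042]
tcp_rot: [[0.662, 0.749, 0.0], [0.749, -0.662, -0.0], [0.0, 0.0, -1.0]]
force: [-0.9, -0.5, 1.3]
opening: 0.246
grasp_force: 29.9
time_s: 13.17
position: [0.4447, -0.2038, 0.0042]
tcp_rot: [[0.662, 0.749, 0.0], [0.749, -0.662, -0.0], [0.0, 0.0, -1.0]]
force: [-0.5, -0.5, 4.0]
opening: 0.241
grasp_force: 29.9
[ 0.44469527 -0.20381418  0.00415827] 20.983320098173795
```

View pics/w6.png

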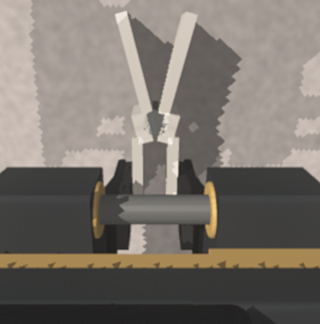

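The wrist crop shows the clip gaping wide in the grip, with tips at (123,13) and (188,14) and hinge near (155,110), centred.

```bash
python3 - <<'E'
from h import *
s,c=pickle.load(open('w6.pkl','rb'));np.set_printoptions(precision=1,suppress=True)
R=np.array(s['tcp_rot']);p=np.array(s['position'])
for n,uv in [('a out',(215,74)),('a in',(228,71)),('b in',(281,72)),('b out',(297,74)),('hinge',(255,170))]: print(n,(R.T@(onz(c,uv,.024,s)-p))*1000)
E
```

```text
a out [ 83.9 -16.6 -19.8]
a in [ 85.1 -11.2 -19.8]
b in [ 84.7  10.9 -19.8]
b out [ 83.9  17.6 -19.8]
hinge [ 42.9   0.1 -19.8]
```

```bash
python3 -m inch '[[0,0,1,0,1.5],[0,0,3,0,1.5],[0,0,6,0,1.5],[0,0,9,0,1.5],[0,0,12,0,1.5],[0,0,15,0,1.5],[0,0,18,0,1.5],[0,0,20,0,1.5],[0,0,20,0,1.5]]'
```

```text
time_s: 13.97
position: [0.4464, -0.2047, 0.2084]
tcp_rot: [[0.662, 0.75, 0.007], [0.75, -0.662, -0.005], [0.001, 0.008, -1.0]]
force: [0.4, -0.3, -0.2]
opening: 0.247
grasp_force: 29.9
```

```bash
python3 -m inch '[[1.5,1.5,0,5,1.5],[3.5,3.5,0,11,1.5],[6,5.5,0,17,1.5],[8.5,8,0,23,1.5],[11,10.5,0,27.2,1.5],[13,12,0,27.2,1.5],[14.3,12.9,0,27.2,1.5],[14.3,12.9,0,27.2,1.5],[14.3,12.9,0,27.2,1.5]]';python3 -m inch '[[0,0,0,0,1.5],[0,0,0,0,1.5]]'
```

```text
time_s: 14.72
position: [0.5865, -0.0737, 0.2026]
tcp_rot: [[0.244, 0.97, -0.004], [0.97, -0.244, 0.001], [-0.0, -0.004, -1.0]]
force: [-0.0, -0.1, -1.1]
opening: 0.243
grasp_force: 29.9
time_s: 14.88
position: [0.586, -0.0752, 0.2034]
tcp_rot: [[0.247, 0.969, -0.002], [0.969, -0.247, 0.0], [-0.0, -0.002, -1.0]]
force: [-0.1, 0.3, -0.4]
opening: 0.248
grasp_force: 29.9
```

```bash
python3 -m inch '[[0.33,0,-2,0,1.5],[0.33,0,-5,0,1.5],[0.33,0,-8,0,1.5],[0.33,0,-10.5,0,1.5],[0.33,0,-12.5,0,1.5],[0.33,0,-13.6,0,1.5],[0.33,0,-13.6,0,1.5],[0.33,0,-13.6,0,1.5],[0.33,0,-13.6,0,1.5]]'
python3 - <<'E'
from h import *
from rig import readout,cams
s=readout.read_state();c=cams.capture('wrist');t=cams.capture('top');pickle.dump((s,c,t),open('w7.pkl','wb'))
np.set_printoptions(precision=4,suppress=True)
R=np.array(s['tcp_rot']);p=np.array(s['position']);print(p,R[:,0])
im=c['image'].astype(int);w=(im.min(2)>160)
for r in range(0,130,6):
    k=np.flatnonzero(w[r,180:340])+180
    runs=[(int(g[0]),int(g[-1])) for g in np.split(k,np.flatnonzero(np.diff(k)>1)+1) if len(g)>1]
    print(r,runs)
L=np.array([.245,.97,0])
for z in(.125,.075,.045): print('edge pred',z,proj(c,[.6165,.0325,z],s))
for y in(-11,11): print('tip pred',proj(c,p+R@np.array([.084,y/1000,-.020]),s))
E
```

```text
time_s: 15.63
position: [0.5917, -0.0753, 0.0693]
tcp_rot: [[0.247, 0.969, 0.002], [0.969, -0.247, -0.001], [-0.0, 0.002, -1.0]]
force: [0.8, -0.7, -0.4]
opening: 0.24
grasp_force: 29.9
[ 0.5917 -0.0753  0.0693] [ 0.2468  0.9691 -0.0002]
0 [(211, 243), (252, 286), (314, 339)]
6 [(180, 186), (213, 243), (252, 283), (315, 336), (338, 339)]
12 [(180, 244), (253, 284), (317, 328)]
18 [(180, 244), (253, 287), (319, 330)]
24 [(180, 245), (253, 287), (321, 329)]
30 [(180, 289), (323, 329)]
36 [(180, 288)]
42 [(180, 288)]
48 [(180, 286)]
54 [(180, 281)]
60 [(180, 286)]
66 [(180, 258)]
72 [(180, 227), (229, 250)]
78 [(180, 228), (232, 247)]
84 [(180, 229), (234, 239)]
90 [(180, 231), (235, 239), (277, 284)]
96 [(180, 232), (237, 240), (276, 286)]
102 [(180, 234), (238, 239), (274, 288)]
108 [(180, 235), (273, 287)]
114 [(180, 237), (272, 286)]
120 [(180, 239), (271, 284)]
126 [(180, 240), (269, 283)]
edge pred 0.125 [245.9507 -32.5685]
edge pred 0.075 [248.5369  11.8773]
edge pred 0.045 [249.383   26.4172]
tip pred [228.0311  73.8927]
tip pred [280.7467  73.9088]
```

```bash
python3 -m inch '[[-0.25,0.06,-0.2,0,1.5],[-0.25,0.06,-0.2,0,1.5],[-0.25,0.06,-0.2,0,1.5],[-0.25,0.06,-0.2,0,1.5]]'; python3 -m inch '[[0.1,0.4,0,0,1.5],[0.2,0.8,0,0,1.5],[0.3,1.2,0,0,1.5],[0.4,1.6,0,0,1.5],[0.5,2,0,0,1.5],[0.5,2,0,0,1.5],[0.5,2,0,0,1.5]]'
```

```text
time_s: 16.07
position: [0.5884, -0.074, 0.0664]
tcp_rot: [[0.246, 0.969, 0.0], [0.969, -0.246, -0.0], [-0.0, 0.001, -1.0]]
force: [0.0, 0.6, -0.8]
opening: 0.241
grasp_force: 29.9
time_s: 16.65
position: [0.5934, -0.0536, 0.066]
tcp_rot: [[0.245, 0.969, -0.0], [0.969, -0.245, -0.0], [-0.0, -0.0, -1.0]]
force: [0.9, 0.5, -0.2]
opening: 0.247
grasp_force: 29.9
```

```bash
python3 -m inch '[[0.13,0,0.1,0,1.5],[0.25,0.4,0.1,0,1.5],[0.35,0.8,0.1,0,1.5],[0.45,1.2,0.1,0,1.5],[0.55,1.6,0.1,0,1.5],[0.65,2,0.1,0,1.5],[0.68,2.2,0.1,0,1.5],[0.68,2.2,0.1,0,1.5],[0.68,2.2,0.1,0,1.5],[0.68,2.2,0.1,0,1.5]]'
python3 - <<'E'
from h import *
from rig import readout,cams
s=readout.read_state();c=cams.capture('wrist');t=cams.capture('top');d=cams.capture('side');pickle.dump((s,c,t,d),open('w8.pkl','wb'))
np.set_printoptions(precision=4,suppress=True)
R=np.array(s['tcp_rot']);p=np.array(s['position']);print(p,R[:,0],s['opening']*87,s['force'],(R.T@(np.array([.6165,.0325,.075])-p))*1000)
im=c['image'].astype(int)
for r in range(0,140,10): print(r,im[r,205:300:2].min(1).tolist())
for z in(.125,.075,.045): print('edge pred',z,proj(c,[.6165,.0325,z],s))
for y in(-11,11): print('tip pred',proj(c,p+R@np.array([.084,y/1000,-.020]),s))
E
```

```text
time_s: 17.48
position: [0.6001, -0.0321, 0.067]
tcp_rot: [[0.246, 0.969, -0.0], [0.969, -0.246, -0.0], [-0.0, -0.0, -1.0]]
force: [0.6, 0.1, -1.0]
opening: 0.239
grasp_force: 29.9
[ 0.6001 -0.0321  0.067 ] [ 0.2462  0.9692 -0.0001] 20.831418572503537 [ 0.6217  0.09   -1.0244] [66.648   0.0039 -7.9729]
0 [177, 177, 175, 169, 167, 171, 175, 177, 178, 176, 175, 177, 178, 179, 176, 177, 178, 177, 177, 179, 175, 210, 245, 244, 244, 244, 244, 244, 244, 244, 244, 244, 244, 244, 244, 244, 244, 244, 244, 244, 244, 244, 244, 244, 244, 243, 243, 244]
10 [119, 169, 178, 180, 179, 180, 180, 180, 176, 174, 175, 179, 180, 175, 170, 173, 176, 174, 172, 175, 179, 201, 245, 244, 244, 244, 244, 244, 244, 244, 244, 244, 244, 244, 244, 244, 244, 244, 244, 244, 244, 244, 244, 244, 244, 244, 244, 244]
20 [113, 114, 120, 122, 131, 177, 175, 173, 172, 171, 171, 172, 178, 179, 179, 174, 172, 173, 174, 175, 175, 200, 245, 244, 244, 244, 244, 244, 244, 244, 244, 244, 244, 244, 244, 244, 244, 244, 244, 244, 244, 243, 244, 244, 244, 244, 244, 243]
30 [119, 118, 119, 120, 120, 120, 127, 169, 167, 169, 172, 172, 1
[... 2033 characters left out ...]
152, 149, 150, 149, 148, 148, 149, 122, 96, 93, 91, 92]
120 [177, 176, 179, 178, 176, 176, 180, 180, 179, 178, 179, 205, 222, 220, 221, 221, 222, 162, 103, 157, 157, 150, 219, 244, 242, 243, 245, 178, 152, 149, 144, 144, 119, 100, 144, 150, 149, 149, 148, 149, 147, 144, 145, 122, 89, 91, 91, 92]
130 [178, 180, 179, 179, 176, 172, 172, 177, 180, 181, 179, 173, 182, 220, 221, 222, 222, 220, 201, 97, 140, 145, 146, 149, 150, 154, 154, 153, 153, 151, 146, 100, 99, 115, 115, 115, 114, 113, 124, 150, 149, 149, 133, 90, 89, 90, 89, 88]
edge pred 0.125 [254.3895 123.334 ]
edge pred 0.075 [254.3745 114.9445]
edge pred 0.045 [254.3694 112.0756]
tip pred [228.0279  73.8925]
tip pred [280.7436  73.9085]
```

The leaf is centred between the jaws at column 253.5, with jaw inner faces near 228 and 280, and no contact force. The edge is 17 mm inside the tips. I'll go 3 mm deeper, settle and hand in.

```bash
python3 -m inch '[[0.04,0.15,0,0,1.5],[0.06,0.32,0,0,1.5],[0.06,0.32,0,0,1.5],[0.06,0.32,0,0,1.5],[0.06,0.32,0,0,1.5],[0.06,0.32,0,0,1.5]]'
python3 - <<'E'
from h import *
from rig import readout,cams
s=readout.read_state();c=cams.capture('wrist');R=np.array(s['tcp_rot']);p=np.array(s['position'])
print((R.T@(np.array([.6165,.0325,.075])-p))*1000)
w=c['image'].min(2)>236
for r in(60,80,100,115,130): print(r,np.flatnonzero(w[r,235:270])+235)
E
```

```text
time_s: 18.13
position: [0.6007, -0.0289, 0.0671]
tcp_rot: [[0.246, 0.969, 0.0], [0.969, -0.246, -0.0], [-0.0, 0.0, -1.0]]
force: [0.2, 0.4, -0.3]
opening: 0.248
grasp_force: 29.9
[63.34573341  0.17259308 -7.93332733]
60 []
80 [250 251 252 253 254 255 256 257 258]
100 [250 251 252 253 254 255 256 257 258]
115 [251 252 253 254 255 256 257]
130 [251 252 253 254 255 256 257]
```

```bash
python3 -c "
from rig import bot
print(bot.hand_in())"
```

```text
the job is handed in; nothing more can be done
None
```

The job is handed in: the card holder hangs on the rail with its wide leaf about 15 mm past the free end, and the clip is held open around that edge, which sits about 20 mm inside the jaws with no measurable contact force; I have no verdict from the judging.

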